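Close the work lamp's battery box

TASK

Close up the work lamp's battery box using only the fingertips or the outside of the fingers: first push the upright terminal guard flap down until it lies flat over the battery, then push the open hinged cover over until it is fully shut on the box. Leave the rocker switch as it is, and do not move the cycle parts lying around the box.

Things in the scene. Friction and masses are not known exactly. Their poses are not given: they have to be found in the camera images.
- batbox: Grey open box fixed to the shelf: 150 mm along its x, 200 along y, 90 high, walls 5. Origin: centre of underside, z up. Cover hinged on the +x rim, guard just inside the -x wall; +x points roughly to the robot's left (yaw 0.95 to 1.85). A battery fills it to 60 mm, terminals 68. Outside its -y wall a black switch housing 60 x 44 x 50 mm (x, y, z) centred at (-20, -122) mm.
- guard (a joint): Terminal guard flap, white plastic plate, 80 mm hinge to free edge, 160 wide along the box's y, 4 thick. rad: 0 = flat in the box (top face 76 mm above the shelf, 14 below the rim), 1.57 = upright; starts 1.35 to 1.65, stop at 1.75. Folds down towards the box's +x. About 1 N at the free edge moves it; it stays where it is left.
- guard_hinge (a point): The middle of the guard's hinge line, at (-60, 0, 74) mm in the box frame; axes as the box; the hinge line runs along the box's y.
- guard_edge (a point): The middle of the guard's free edge, 80 mm from its hinge line, in the middle of the plate's thickness.
- cover (a joint): Grey cover plate, 152 mm hinge to free edge, 204 wide along the box's y, 6 thick. rad: 0 = shut flat on the rim (top face 96 mm above the shelf), 1.57 = upright; starts 1.6 to 1.95, leaning back from the box, stop at 2.0. Shuts towards the box's -x. Stiff hinge: 1 to 3 N at the free edge moves it and it stays where left, so push it all the way. Jams on an upright guard.
- cover_hinge (a point): The middle of the cover's hinge line, on the inner face of the plate, at (75, 0, 90) mm in the box frame; axes as the box; the hinge line runs along the box's y.
- cover_edge (a point): The middle of the cover's free edge on its outer face (the top face when shut), 152 mm from the hinge line.
- rocker (a joint): The lamp's red rocker switch, 30 x 20 mm, on the switch housing beside the box, about 60 mm above the shelf. 0 = off (as it starts), 0.36 rad = on. Must stay off.
- headset_cup: Bystander: steel headset cup, 44 mm across, 24 mm high, standing loose near the box; origin at the centre of its underside.
- reflector: Bystander: white plastic round reflector, 64 mm across, 16 mm high, lying loose; origin at the centre of its underside.
- brake_pad: Bystander: black rubber brake pad 55 x 14 x 12 mm with a short steel stud upwards (28 mm high in all), loose; origin at the centre of its underside.
- seat_post: Bystander: silver aluminium seat post stub, a tube 27 mm across, 75 mm high, standing loose on end; origin at the centre of its underside.

How it is judged:
On the way, in this order (a step that is already met when the one before it is completed fails the run):
1. the guard flap is folded flat while the cover is still open (value of joint guard below 0.12 rad and value of joint cover above 0.6 rad), for 0.2 s.
2. the cover is shut over the folded guard (value of joint cover below 0.06 rad and value of joint guard below 0.12 rad), for 0.2 s.
At the end, for the whole second after the job is handed in: The guard lies flat (joint below 0.12 rad), the cover is shut on the box (joint below 0.06 rad) and at rest, the rocker is still off (below 0.12 rad), and each of the four cycle parts is within 20 mm of where it started (all of step 2 and value of joint rocker below 0.12 rad and velocity of joint cover between -0.05 and 0.05 rad/s and distance of each of headset_cup, reflector, brake_pad, seat_post from where it was at the start of the episode below 0.02 m); the robot touches nothing.
It fails at once if the box, guard or cover is pushed with the arm or the gripper body instead of the fingers (contact force between the arm and batbox above 5 N).
It fails at once if the cover is swung down onto the guard while the guard still stands up (value of joint cover below 0.6 rad and value of joint guard above 0.5 rad).
It fails at once if the rocker switch is tripped (value of joint rocker above 0.2 rad).
It fails at once if a cycle part beside the box is knocked over, pushed away, lifted or carried (distance of any of headset_cup, reflector, brake_pad, seat_post from where it was at the start of the episode above 0.02 m or angle between any of headset_cup, reflector, brake_pad, seat_post's own z axis and vertical above 0.4 rad).
It also fails if it takes over 54 s, if anything falls off the work surface, if the arm or the gripper's body presses on something with over 40 N, if the wrist force passes 120 N, or if a joint passes its speed limit or range.

ROBOT

A 6-joint arm with a two-finger parallel gripper is mounted at the origin on the work surface. World frame = base frame: x ahead of the robot, y to its left, z up, the work surface at z = 0. Lengths are in m, angles in rad, forces in N, time in s.
With the tool pointing down it reaches from about 0.275 to 0.75 m from the base axis. Payload 10.2 kg.
Tool frame: the origin (TCP) lies midway between the tips of the shut fingers; the grasp point (between the pads) lies 19 mm behind it (env.hold_point_z is the distance from the TCP to the grasp point, in m); x points along the fingers, z is the direction in which the jaws open and shut, and the axes are right-handed (so a half turn about x gives the same grasp; the last joint's range is limited). The gripper opens to 85 mm and grips with 20 to 120 N. Pads are 22 mm wide; open, the fingers measure 114 mm over their backs; the gripper's body (76 mm by 85 mm) begins 54 mm behind the grasp point. The pads swing forward as they close: fully open they stand 13 mm farther back than shut.
Start: joints at [-1.47, 0.313, 1.498, -0, 1.331, -0.223], TCP at [0.167, -0.498, 0.231] pointing down, gripper open.
Joint ranges: [-2.94, 2.94], [-0.97, 2.17], [0.19, 2.56], [-1.23, 4.37], [0.02, 3.11], [-2.88, 2.88]. Speed limits (rad/s): [2.39, 2.39, 3.01, 3.14, 3.14, 3.14].

INTERFACE

Orientations are given as a unit quaternion [x, y, z, w].
In Python, from bench import env, kinematics, monitor, eyes, job gives the robot as it stands. The module is installed in compiled form; this text tells all that it offers. Calls block until the motion is done:
- env.reach(position, orientation): joint-space move of the TCP to a pose.
- env.movel(position, velocity=0.15, frame=None, guard=None): straight line of the TCP; frame=None keeps the orientation; velocity is the mean speed in m/s. With guard (N) it stops when the force on the tool has changed by that much, and returns True; else False.
- env.set_joints(angles): joint-space move.
- env.release() and env.close_gripper(effort=None): open the fingers fully, or close them until they stop; effort is the grip in N (None keeps the last).
- env.hold(seconds).
- kinematics.ik(position, orientation): joint angles nearest the present ones, or None.
- monitor.sense(): the state.
- eyes.grab_frame(name): name is "scene" or "top"; returns a dict with "frame" (480x640x3 uint8, red, green, blue), "mtx" (3x3 intrinsics, pixels), "view" (4x4, takes a point from world to camera coordinates). Camera axes: x right, y down, z forward; pixel columns grow to the right and rows downward; lengths in m; the calibration is good to about 2 mm. A picture is of the moment at which its call begins. There is no depth.
A pose or a line that the arm cannot do raises env.MotionError and nothing moves.
- job.hand_in(): hands the job in, once; it reports no verdict.
The state is a dict: "clock": time; "joints": joint angles; "qvel": joint speeds; "joint_efforts": joint torques, N m; "position": TCP position; "ee_rot": TCP orientation; "contact_force": force on the tool from outside, world axes, zero at the start; "ft_torque": the same for the moment, N m; "finger_gap": opening from 0.0 (shut) to 1.0 (fully open).
Only numpy, scipy, OpenCV 4.12 (cv2) and the standard library are available. Lean on these libraries where they do the work, as an engineer would, in place of code of your own. Each camera call takes 0.05 s, during which the arm holds its last target. There are 200 camera calls.

## Working session

There is one attempt and no reset: what is moved stays moved. The work goes in short steps, each a Python script; the robot and the scene stay as the last script left them, time stands still between calls to the robot, and variables do not carry over. Pictures are saved under pics/ and viewed, about 8 in all and at most 12, crops included, and the job is handed in when it is done.

```bash
mkdir -p pics; python3 - <<'E'
from bench import env, kinematics, monitor, eyes, job
import cv2,numpy as np,pickle
for n in ("top","scene"):
    f=eyes.grab_frame(n); cv2.imwrite(f"pics/{n}0.png",f["frame"][:,:,::-1]); pickle.dump(f,open(f"{n}0.pkl","wb"))
    print(n,f["mtx"].round(1).tolist(),f["view"].round(3).tolist())
print(monitor.sense())
E
```

```text
top [[438.9, 0.0, 319.2], [0.0, 438.9, 245.0], [0.0, 0.0, 1.0]] [[-0.115, -0.993, 0.005, -0.011], [-0.973, 0.111, -0.204, 0.572], [0.202, -0.028, -0.979, 0.639], [0.0, 0.0, 0.0, 1.0]]
scene [[441.4, 0.0, 317.6], [0.0, 441.4, 239.9], [0.0, 0.0, 1.0]] [[-0.224, 0.975, -0.001, 0.182], [0.667, 0.153, -0.73, -0.3], [-0.711, -0.164, -0.684, 1.092], [0.0, 0.0, 0.0, 1.0]]
{'clock': 0.1, 'joints': array([-1.47038011e+00,  3.13391042e-01,  1.49835150e+00,  2.97533296e-05,
        1.33097784e+00, -2.23388068e-01]), 'qvel': array([-0.00144277, -0.00189671, -0.00098771,  0.00053908, -0.00013082,
       -0.00018487]), 'joint_efforts': array([ 2.60773013e-03, -4.12895072e+01, -2.60140657e+01, -9.29901626e-05,
        3.07571383e-03, -1.09756428e-06]), 'position': array([ 0.16702116, -0.49749261,  0.23079745]), 'ee_rot': array([ 0.4131708 ,  0.57431397, -0.41255982,  0.57380113]), 'contact_force': array([0.59460849, 0.86993627, 0.32770763]), 'ft_torque': array([-0.03424675, -0.02657766,  0.00878731]), 'finger_gap': 1.000726501331611}
```

View pics/top0.png

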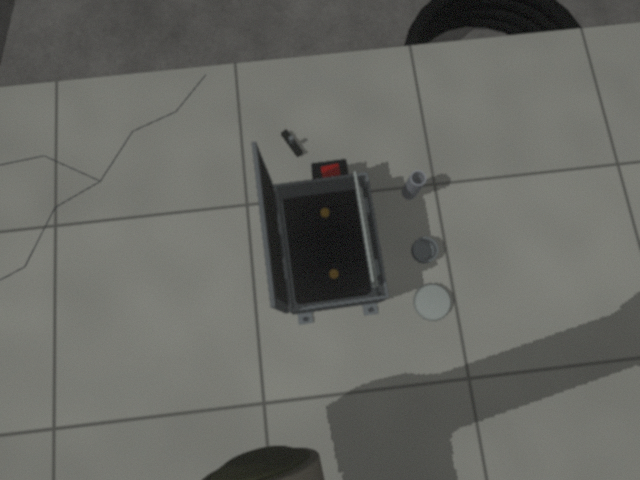

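View pics/scene0.png

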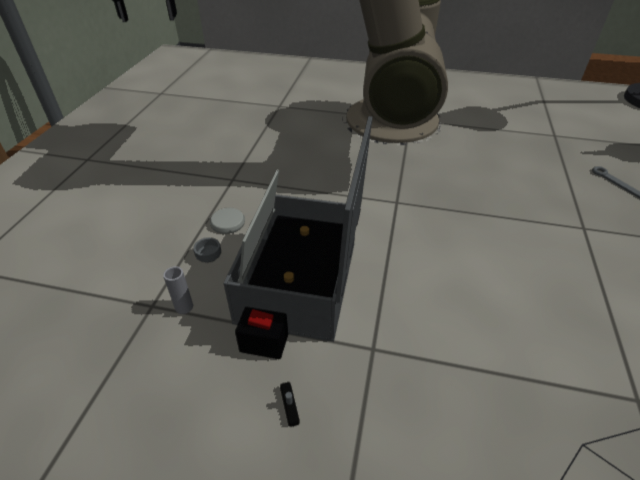

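The top view shows the box around (325,240) px. The cover is open on its left and the guard stands on its right at about x=370. The red switch is at (330,170), and the cup, reflector and post are to the right. I'll enlarge both views to read the corners.

```bash
python3 - <<'E'
import cv2,numpy as np
a=cv2.imread("pics/top0.png")[130:330,240:400]; b=cv2.imread("pics/scene0.png")[110:365,215:395]
a=cv2.resize(a,None,fx=3,fy=3,interpolation=cv2.INTER_CUBIC); b=cv2.resize(b,None,fx=2.3529,fy=2.3529,interpolation=cv2.INTER_CUBIC)
h=np.hstack([a[:600],cv2.copyMakeBorder(b,0,max(0,600-b.shape[0]),0,0,0)[:600,:320]])
a=np.clip(a*1.5,0,255).astype('uint8');b=np.clip(b*1.3,0,255).astype('uint8')
h=np.zeros((600,800+104,3),'uint8');h[:,:480]=a;h[:b.shape[0],480:480+b.shape[1]]=b[:600]
cv2.imwrite("pics/crop0.png",h[:, :]); cv2.imwrite("pics/crop0.png",cv2.resize(h,(800,531)));print(h.shape)
E
```

```text
(600, 904, 3)
```

View pics/crop0.png

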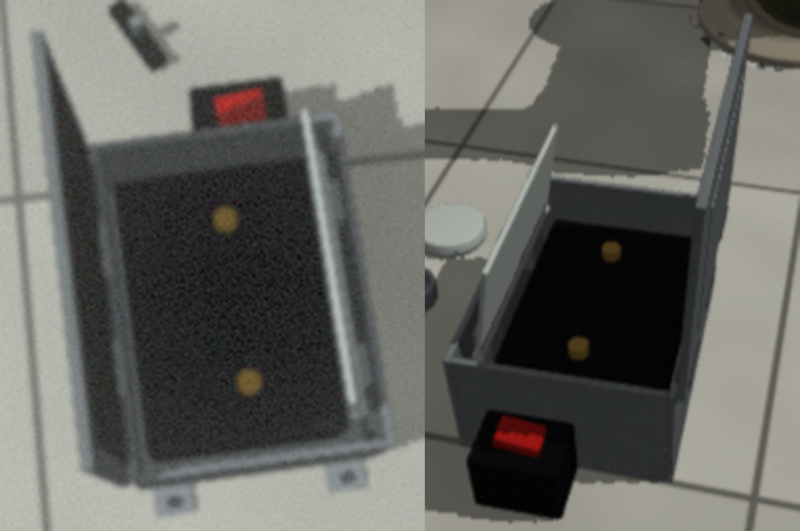

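```bash
cat > h.py <<'E'
import numpy as np,pickle
F={n:pickle.load(open(n+"0.pkl","rb")) for n in("top","scene")}
T=lambda x,y:("top",x*.3767+240,y*.3766+130)
S=lambda x,y:("scene",215+(x*1.13-480)/2.3529,110+y*1.13/2.3529)
def ray(n,u,v):
    V=F[n]["view"];R=V[:3,:3];c=-R.T@V[:3,3];d=R.T@np.linalg.solve(F[n]["mtx"],[u,v,1]);return c,d/np.linalg.norm(d)
def plane(p,z):
    c,d=ray(*p);return c+d*(z-c[2])/d[2]
def tri(p,q):
    a,d=ray(*p);b,e=ray(*q);s=np.linalg.lstsq(np.stack([d,-e],1),b-a,rcond=None)[0]
    P,Q=a+d*s[0],b+e*s[1];return (P+Q)/2,np.linalg.norm(P-Q)
E
python3 - <<'E'
from h import *
import cv2
np.set_printoptions(precision=4,suppress=True)
rim={"-x-y":(338,117),"-x+y":(388,443),"+x+y":(138,483),"+x-y":(92,148)}
for k,v in rim.items(): print("rim",k,plane(T(*v),.09))
print("scene rim -x-y",plane(S(447,352),.09))
print("term",plane(T(225,219),.068),plane(T(249,382),.068)); print("term s",plane(S(578,348),.068),plane(S(611,250),.068))
print("rocker",plane(T(240,106),.06),plane(S(520,435),.06))
for n,a,b in (("guard -y",T(306,112),S(485,272)),("guard +y",T(352,403),S(555,127)),("cover -y",T(37,35),S(702,203)),("cover +y",T(85,470),S(748,17))): print(n,*tri(a,b))
for n,u,v,z in (("cup",424,250,.024),("refl",433,301,.016),("post",416,179,.075),("pad",293,142,.012)): print(n,plane(("top",u,v),z))
E
```

```text
rim -x-y [ 0.6649 -0.1633  0.09  ]
rim -x+y [ 0.471  -0.1647  0.09  ]
rim +x+y [ 0.465  -0.0237  0.09  ]
rim +x-y [ 0.6622 -0.0168  0.09  ]
scene rim -x-y [ 0.6625 -0.159   0.09  ]
term [ 0.6165 -0.0905  0.068 ] [ 0.5169 -0.0929  0.068 ]
term s [ 0.6217 -0.085   0.068 ] [ 0.5212 -0.0876  0.068 ]
rocker [ 0.6899 -0.1087  0.06  ] [ 0.6933 -0.1029  0.06  ]
guard -y [ 0.6466 -0.1343  0.1509] 0.004715394830984226
guard +y [ 0.4888 -0.1377  0.1493] 0.003771530770485691
cover -y [ 0.6645 -0.0036  0.2412] 0.00480910456647088
cover +y [ 0.464  -0.0076  0.2382] 0.0030290371301243857
cup [ 0.5456 -0.2498  0.024 ]
refl [ 0.4605 -0.2528  0.016 ]
post [ 0.6533 -0.2423  0.075 ]
pad [ 0.7685 -0.0523  0.012 ]
```

Box centre ≈ (0.567, -0.089) with yaw ≈ 1.59. The rocker is predicted at (0.689, -0.107) and measured at (0.69, -0.106). Guard ≈ 1.4 rad, cover ≈ 1.62 rad. Next: shut the fingers, push the guard along its arc and look again.

```bash
cat > m.py <<'E'
from bench import env, kinematics, monitor, eyes, job
import numpy as np, cv2
from scipy.spatial.transform import Rotation as Ro
yaw=1.589; C=np.array([.567,-.089,0]); B=Ro.from_euler('z',yaw).as_matrix()
W=lambda p:C+B@np.array(p)
def quat(tilt,s):
    # tool x down, leaning so that the tip leads towards box s*x; jaws along box y
    x=B@[s*np.sin(tilt),0,-np.cos(tilt)]; f=B@[s*np.cos(tilt),0,s*s*np.sin(tilt)]
    best=None
    for z in (B@[0,1,0],B@[0,-1,0]):
        q=Ro.from_matrix(np.stack([x,np.cross(z,x),z],1)).as_quat()
        j=kinematics.ik(C+[0,0,.35],q)
        if j is not None and (best is None or abs(j[5])<best[0]): best=(abs(j[5]),q)
    return best[1],f
def snap(n):
    for c in("top","scene"): cv2.imwrite(f"pics/{n}_{c}.png",eyes.grab_frame(c)["frame"][:,:,::-1])
    a=[cv2.imread(f"pics/{n}_{c}.png") for c in("top","scene")]
    cv2.imwrite(f"pics/{n}.png",np.hstack([a[0][100:400,220:500],a[1][80:380,180:460]]))
def st(t):
    s=monitor.sense();print(t,round(s["clock"],2),s["position"].round(4),s["contact_force"].round(1))
E
python3 - <<'E'
from m import *
q,f=quat(.3,1)
env.close_gripper()
hx=-.060;r=.058
def tcp(th,off=.002):
    c=np.array([hx+r*np.cos(th)-off*np.sin(th),0,.074+r*np.sin(th)+off*np.cos(th)])
    return W(c)-.011*f
p0=tcp(1.42)-B[:,0]*.04
env.reach(p0+[0,0,.13],q);st("above")
env.movel(p0,velocity=.15);st("pre")
for th in (1.35,1.1,.85,.6,.4):
    h=env.movel(tcp(th),velocity=.08,guard=25);st((th,h))
    if h:break
snap("g1")
E
```

```text
above 2.69 [ 0.5685 -0.1937  0.2584] [-0.5 -0.3  0.3]
pre 3.71 [ 0.5692 -0.1931  0.1293] [ 0.5 -0.1  0.3]
(1.35, False) 4.41 [ 0.5682 -0.1487  0.1279] [-0.  -0.1 -0.2]
(1.1, False) 4.74 [ 0.5677 -0.1345  0.1231] [ 0.5 -0.4 -0.8]
(0.85, False) 5.08 [ 0.5674 -0.1222  0.1153] [-0.7 -0.2 -0.1]
(0.6, False) 5.41 [ 0.5672 -0.1123  0.1047] [-0.1 -0.3  0.3]
(0.4, False) 5.7 [ 0.5671 -0.1067  0.0948] [ 0.4 -0.8  0.4]
```

View pics/g1.png

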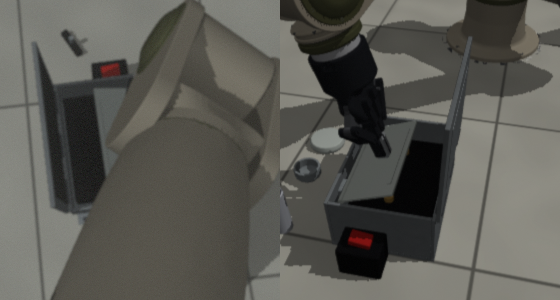

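The guard has been pushed down to about 0.4 rad by the fingertips, and the arm is clear of the cover. Now I press it flat and back off.

```bash
python3 - <<'E'
from m import *
p=monitor.sense()["position"]
p=p+B[:,0]*.012
for z in (.088,.080,.070,.066):
    h=env.movel([p[0],p[1],z],velocity=.04,guard=15);st((z,h))
    if h:break
env.hold(.3);st("hold")
env.movel([p[0],p[1],.16],velocity=.12)
env.movel([p[0],p[1]-.08,.36],velocity=.2)
env.reach([.40,-.30,.36],quat(.3,1)[0])
snap("g2");st("end")
E
```

```text
(0.088, False) 6.3 [ 0.5671 -0.0947  0.0879] [ 0.4 -0.5 -0. ]
(0.08, False) 6.65 [ 0.567  -0.095   0.0796] [-0.  -0.7  0. ]
(0.07, True) 6.87 [ 0.5676 -0.0952  0.0779] [-4.2  0.3 10.4]
hold 7.17 [ 0.5676 -0.0952  0.0779] [-3.3  0.5 11.9]
end 10.18 [ 0.401  -0.2992  0.3598] [-0.4 -0.2 -0.3]
```

View pics/g2.png

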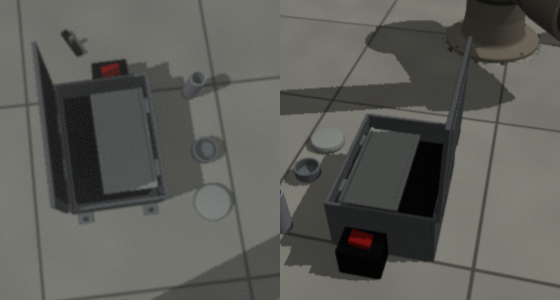

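The guard lies flat (hard stop at the expected height), nothing else moved, and the cover is still open. Now the cover, pushing from its outer side.

```bash
python3 - <<'E'
from m import *
q,f=quat(.15,-1)
r=.125
def tcp(th,r=r):
    return W([.075-r*np.cos(th)+.006*np.sin(th),0,.090+r*np.sin(th)+.006*np.cos(th)])-.011*f
p0=tcp(1.65)+B[:,0]*.07
env.reach(p0+[0,0,.16],q);st("above")
env.movel(p0,velocity=.15);st("pre")
for th in (1.6,1.4,1.2,1.0,.8,.6,.4,.25,.12):
    h=env.movel(tcp(th),velocity=.1,guard=25);st((th,h))
    if h:break
else:
    p=monitor.sense()["position"]
    for z in (.098,.090,.084):
        h=env.movel([p[0],p[1],z],velocity=.04,guard=20);st((z,h))
        if h:break
    env.hold(.4);st("hold")
    env.movel([p[0],p[1],.2],velocity=.12)
    env.reach([.40,-.30,.36],quat(.3,1)[0])
snap("c1");st("end")
E
```

```text
above 11.74 [0.564  0.0817 0.3723] [0.1 0.1 0. ]
pre 12.96 [0.5642 0.0826 0.2134] [0.9 0.4 0.4]
(1.6, False) 13.87 [0.5652 0.0068 0.2131] [-0.7 -0.2 -0.4]
(1.4, False) 14.27 [ 0.5657 -0.0188  0.2125] [-0.4 -0.4  0.1]
(1.2, False) 14.67 [ 0.5661 -0.0432  0.2069] [-0.1 -0.4  0.3]
(1.0, False) 15.07 [ 0.5664 -0.0662  0.1964] [-0.9  0.7 -0. ]
(0.8, False) 15.47 [ 0.5667 -0.0864  0.1816] [ 0.1  0.9 -0.2]
(0.6, False) 15.87 [ 0.5671 -0.1031  0.1636] [ 0.5 -0.4  0.3]
(0.4, False) 16.27 [ 0.5674 -0.1159  0.1424] [-0.2 -0.   0.5]
(0.25, False) 16.61 [ 0.5675 -0.1226  0.125 ] [-0.3 -0.1  0.1]
(0.12, False) 16.93 [ 0.5675 -0.1264  0.1092] [-0.   0.1  0. ]
(0.098, False) 17.36 [ 0.5673 -0.1263  0.0978] [-0.1  0.3 -0.4]
(0.09, True) 17.57 [ 0.5678 -0.1264  0.0968] [-6.4  1.1 10.9]
hold 17.97 [ 0.5678 -0.1264  0.0968] [-5.8  2.9 12.4]
end 20.23 [ 0.4007 -0.2991  0.3593] [-0.2 -0.6  0.8]
```

View pics/c1.png

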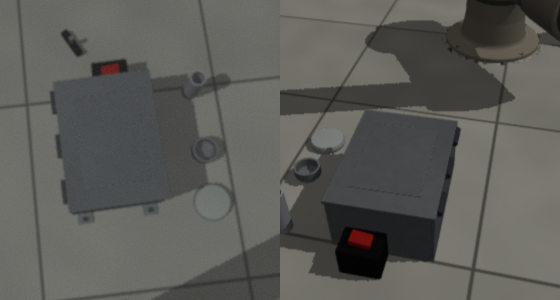

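The cover is shut on the box: the hard stop came at a top-face height of about 95 mm, against 96 mm given. The cycle parts and rocker haven't moved.

```bash
python3 -c "
from m import *
job.hand_in();st('done')"
```

```text
the job is handed in; nothing more can be done
the job is handed in; nothing more can be done
```

I closed the battery box and handed the job in. With the fingers shut, I pushed the guard flat first, then swung the cover over and pressed it shut.

- **Guard:** it met a hard stop with the fingertip about 75 mm above the shelf, against 76 mm given for flat. The pictures showed it flat before I touched the cover.
- **Cover:** it met a hard stop at about 95 mm, against 96 mm given. The last pictures show it shut on the box.
- **Surroundings:** the rocker looks unchanged. The four parts look unmoved by eye; I did not measure them again, and the seat post and brake pad were only in view from the top camera.
- **Robot:** it was parked clear of everything at about 20 s, and force readings stayed under about 15 N. No check failed or disagreed, but the hand-in gives no verdict and the arm could not be read after it.

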